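# Lock the graphite plate into its bench dock

## Robot

A 6-joint arm with a two-finger parallel gripper is mounted at the origin on the work surface. World frame = base frame: x ahead of the robot, y to its left, z up, the work surface at z = 0. Lengths are in m, angles in rad, forces in N, time in s.
With the tool pointing down it reaches from about 0.35 to 0.975 m from the base axis. Payload 17.4 kg.
Tool frame: the origin (TCP) lies midway between the tips of the shut fingers; the grasp point (between the pads) lies 19 mm behind it; z points along the fingers, y is the line along which they close (so a half turn about z gives the same grasp; the last joint's range is limited). The gripper opens to 85 mm and grips with 20 to 120 N. Pads are 22 mm wide; open, the fingers measure 114 mm over their backs; the gripper's body (76 mm by 85 mm) begins 54 mm behind the grasp point. The pads swing forward as they close: fully open they stand 13 mm farther back than shut.
Start: joints at [1.21, 0.116, 1.442, -0, 1.584, -0.038], TCP at [0.214, 0.64, 0.207] pointing down, gripper open.
Joint ranges: [-2.83, 2.83], [-0.83, 2.19], [0.07, 2.5], [-1.14, 4.28], [0.01, 3], [-2.97, 2.97]. Speed limits (rad/s): [1.89, 1.89, 2.22, 3.14, 3.14, 3.14].

## Interface

Orientations are given as [roll, pitch, yaw] about the fixed x, y, z axes, in that order (R = Rz(yaw) Ry(pitch) Rx(roll)).
In Python, from workcell import bot gives the robot as it stands.
- The arm moves only by the tool move_arm, never from a script. Its argument "plan" is a list of rows, each a list of 4 numbers: the shift along the tool's x, y, z in cm, then the turn about the tool's z in degrees. A call has 1 to 12 rows; each row is the pose to reach, as a shift and turn from the pose commanded when the call began, along the tool's axes at that moment; what a row does not reach only later rows make up. A row lasts 1/8 s, in which the tool goes at most 62.5 mm and 10.7 degrees, less where a joint would pass 70% of its speed; a pose out of reach is approached as far as the arm can. A call with a gripper value outside its range is refused whole. "gripper" is the closure, from 0 (fully open) to 1 (shut), set as the call begins (left out, the last holds). The fingers move at their own pace and stop on an object; "squeeze" is the grip in N (left out, the last holds). Time passes only in rows, so rows that repeat a pose let the fingers close. It gives the time, the measured TCP pose, the force, the opening and the grip force at its end, in the units of the state.
- bot.get_obs(): the state, without advancing time (a new reading comes with each control period).
- bot.camera(name): name is "scene" or "top" or "wrist"; returns a dict with "image" (400x640x3 uint8, red, green, blue), "vertical_fov" (degrees; the focal length in pixels is half the picture's height over the tangent of half this angle, whatever the lens; pixels are square), "cx", "cy" (the principal point, pixels), "R" (3x3) and "t" (3): a world point X has camera coordinates R X + t; the wrist camera has in their place "mount" (4x4, takes a point from camera to tool coordinates, whose origin is the TCP and whose axes are the flange's). Camera axes: x right, y down, z forward; pixel columns grow to the right and rows downward; lengths in m; the calibration is good to about 2 mm. The wrist camera is an equidistant fisheye: a pixel r from the principal point sees the ray r / f radians off the axis. A picture is of the moment at which its call begins: read the wrist's pose just before it. There is no depth.
- bot.finish_job(): hands the job in; it is judged then, once.
The state is a dict: "clock": time; "qpos": joint angles; "qd": joint speeds; "effort": joint torques, N m; "ee_pos": TCP position; "tcp_rot": TCP orientation; "ft_force": force on the tool from outside, world axes, zero at the start; "ft_torque": the same for the moment, N m; "finger_gap": finger opening in m; "finger_force": force on a finger pad.
Only numpy, scipy, OpenCV 4.12 (cv2) and the standard library are available. Lean on these libraries where they do the work, as an engineer would, in place of code of your own. Each camera call takes 0.05 s, during which the arm holds its last target. There are 200 camera calls.

## Task

Push the graphite plate along its dock, against the spring, until it is fully home against the yellow stop, and keep it pressed there while the slow brass-topped locking pin drops all the way down through the plate's slot. Then let go, and swing the orange gate bar fully shut across the dock behind the plate. Leave the other things on the bench alone.

Things in the scene. Friction and masses are not known exactly. Their poses are not given: they have to be found in the camera images.
- dock: Fixed dark steel base, 15 mm thick, on whose top the plate slides. Origin: on the bench, below the plate's centre when home. x = push direction, towards the stop; y left; z up. Base x -145 to +100, y -82 to +82 mm. Side guides (x -70 to +80, inner faces y +-52) rise 15 mm above it. Small keeper block at x -78, y -70, top 36 mm above the bench.
- dock_home (a point): Point on the dock's bed (15 mm above the bench), dock's axes: the plate's origin lies here when home. From here the yellow stop wall's face is at x +80 mm (30 mm high), and an aluminium bridge over the plate (x +5 to +35, top 45 mm above the bed) carries the locking pin at x +20, y 0.
- plate: Loose dark grey slippery graphite plate, 160 x 100 x 20 mm, 0.5 kg, between the guides with 2 mm play each side, front part under the bridge. Origin: centre of underside; x along its length to the stop. Starts 28 to 45 mm short of home. Slot right through it for the pin (x +8 to +30, y +-12 mm), framed in brass. Too wide to grasp: push its lighter grey rear face.
- plate_rear (a point): Centre of the plate's rear end face (the face to push), 10 mm above the plate's underside; axes as the plate.
- lock_pin (a joint): Pin's drop in m: 0 = raised, tip resting on the plate (start); 0.019 = fully down. Sprung down but damped: takes about 2 s to drop once the slot is under it. Tapered, 8 mm wide at the tip, 16 mm from 10 mm up: if the plate is let go too early, it is kicked back and the pin jams half way; pressing the plate home again frees it.
- pin_knob (a point): Centre of the top of the pin's round brass knob (32 mm wide): 95 mm above the bench when raised, 76 mm when fully down, where the knob sits on the bridge and the red stem below it is hidden.
- ejector (a joint): Travel in m of the blue sprung pad in the stop wall: 0 = out, 12 mm in front of the wall; 0.012 = pressed flush with the wall by the plate. It pushes the plate back with 4 N (out) to 9 N (flush).
- gate (a joint): Angle in rad of the orange gate bar about its upright hinge: 0 = fully shut, straight across the dock behind the home plate (pointing to dock -y); 1.57 = pointing to dock -x; larger = swung out to dock +y. Starts 1.6 to 2.3. Stays where it is left; about 1.5 N at the handle moves it.
- gate_hinge (a point): Gate's hinge axis, at the left rear of the dock (dock x -92, y +68 mm), 27 mm above the bench, half way up the bar.
- gate_handle (a point): Top of the round black handle post (18 mm thick, 36 mm tall) that stands on the gate bar 105 mm from the hinge axis. The bar is 12 mm thick, 18 mm tall (18 to 36 mm above the bench) and reaches 136 mm from the hinge axis; the post's top is 72 mm above the bench.
- frit_jar: Bystander: amber glass jar with blue lid, 60 mm wide, 85 mm tall; origin at the centre of its underside.
- oil_can: Bystander: green-banded steel can, 56 mm wide, 100 mm tall; origin at the centre of its underside.
- case: Bystander: black case with an orange seam, 130 x 60 x 35 mm; origin at the centre of its underside.
Mind the look-alikes: they are no part of the job. What is shaped like the plate but green or red is not meant.

How it is judged:
By the outcome, as a careful person would: the job done as asked, in the order asked, and still so for the second after the job is handed in, with the robot touching nothing.
It also fails if it takes over 54 s, if anything falls off the work surface, if the arm or the gripper's body presses on something with over 40 N, if the wrist force passes 120 N, or if a joint passes its speed limit or range.

## Working session

There is one attempt and no reset: what is moved stays moved. The work goes in short steps, Python scripts to look and compute and a tool call to move; the robot and the scene stay as the last step left them, time stands still between calls to the robot, and variables do not carry over. Pictures are saved under pics/ and viewed, at most 10 in all, crops included, and the job is handed in when it is done.

Besides the shell and the picture viewer there is one more tool, called after "Call:" in YAML: its name, and indented under it one key for each argument. move_arm: Moves the arm, as the interface text tells. Its arguments: {"type":"object","properties":{"plan":{"type":"array"},"gripper":{"type":"number"},"squeeze":{"type":"number"}},"required":["plan"]}

```bash
mkdir -p pics
python3 - <<'E'
from workcell import bot
import cv2,numpy as np,pickle
o=bot.get_obs(); print(o['clock'],o['ee_pos'],o['tcp_rot'],o['finger_gap'])
for n in("scene","top"):
    c=bot.camera(n); pickle.dump(c,open(n+'.pkl','wb')); cv2.imwrite(f'pics/{n}0.png',c['image'][:,:,::-1]); print(n,c['vertical_fov'],c['cx'],c['cy'],c['R'],c['t'])
E
```

```text
0.0 [0.21405848 0.63994171 0.2063488 ] [-3.14044185e+00 -4.35935176e-05  2.81878092e+00] 0.08513135487361068
scene 56.85723066568188 314.04039408611834 199.04247259938302 [[ 0.60577914  0.79556954 -0.01003661]
 [ 0.62184496 -0.48129198 -0.61779194]
 [-0.49632699  0.36800425 -0.78627755]] [-0.34978252 -0.32027515  1.30674993]
top 42.18045906682734 315.6331048467888 199.88134927853164 [[-0.01463082 -0.99979764 -0.01380668]
 [-0.9897665   0.01644146 -0.14174609]
 [ 0.14194441  0.01159153 -0.98980676]] [0.01750856 0.59941519 1.6876622 ]
```

View pics/scene0.png

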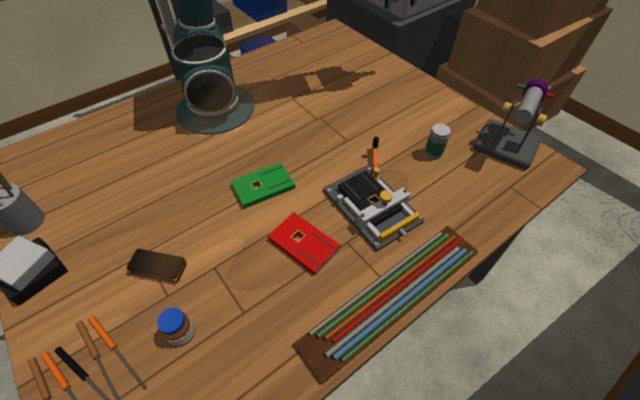

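View pics/top0.png

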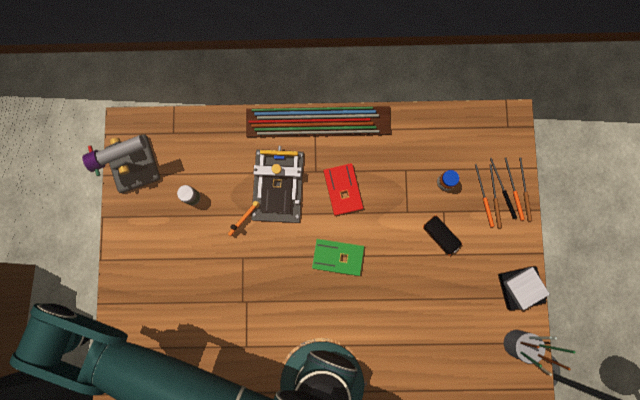

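The scene view shows the dock at about (375,205). In the top view it is at (278,185), with the yellow stop at (279,153), the brass knob at (277,169) and the orange gate from (256,204) to (232,233). Three things are plate-shaped: the red one at (344,190), the green one at (339,257) and the dark grey one in the dock at (278,192). The grey one in the dock fits the description. I'll confirm it in an enlarged crop.

```bash
cat > h.py <<'E'
import numpy as np,cv2,pickle
def ray(c,u,v):
    f=200/np.tan(np.radians(c['vertical_fov']/2)); d=np.array([(u-c['cx'])/f,(v-c['cy'])/f,1.])
    R=np.array(c['R']);return -R.T@np.array(c['t']),R.T@d
def onz(c,u,v,z):
    o,d=ray(c,u,v);return o+d*(z-o[2])/d[2]
def proj(c,X):
    f=200/np.tan(np.radians(c['vertical_fov']/2));p=np.array(c['R'])@X+c['t'];return p[:2]/p[2]*f+[c['cx'],c['cy']]
E
python3 - <<'E'
from h import *
t=pickle.load(open('top.pkl','rb'));s=pickle.load(open('scene.pkl','rb'))
a=cv2.resize(t['image'][140:240,220:310],None,fx=4.4,fy=5,interpolation=cv2.INTER_CUBIC)
a=cv2.resize(t['image'][140:240,222:312],(450,500),interpolation=cv2.INTER_CUBIC)
b=cv2.resize(s['image'][130:250,318:428],(345,376),interpolation=cv2.INTER_CUBIC)
b=np.pad(b,((0,124),(0,0),(0,0)))
cv2.imwrite('pics/crop.png',np.hstack([a,b])[:,:,::-1])
h=cv2.cvtColor(t['image'],cv2.COLOR_RGB2HSV)
for nm,lo,hi in(('yellow',(22,150,120),(32,255,255)),('orange',(8,180,150),(18,255,255)),('brass',(16,80,150),(28,220,255))):
    m=cv2.inRange(h,lo,hi);m[:140]=0;m[240:]=0;m[:,:222]=0;m[:,312:]=0
    n,l,st,ce=cv2.connectedComponentsWithStats(m)
    for i in range(1,n):
        if st[i,4]>5: print(nm,st[i],ce[i],cv2.minAreaRect(np.argwhere(l==i)[:,::-1].astype(np.float32)))
E
```

```text
orange [236 205  19  22  94] [244.95744681 215.36170213] ((244.86282348632812, 215.4425048828125), (3.5747385025024414, 26.246112823486328), 41.18592834472656)
orange [228 229   6   7  23] [230.52173913 232.08695652] ((230.58001708984375, 232.0600128173828), (3.0, 6.600000381469727), 36.869895935058594)
brass [260 150  38   5 154] [278.48701299 152.02597403] ((278.5, 152.0), (4.0, 37.0), 90.0)
brass [271 164  10  10  75] [275.84       168.29333333] ((275.7500305175781, 168.25001525878906), (8.485280990600586, 9.192388534545898), 45.0)
brass [252 201   6   5  23] [254.7826087  202.95652174] ((254.5, 203.0), (4.0, 5.0), 90.0)
```

View pics/crop.png

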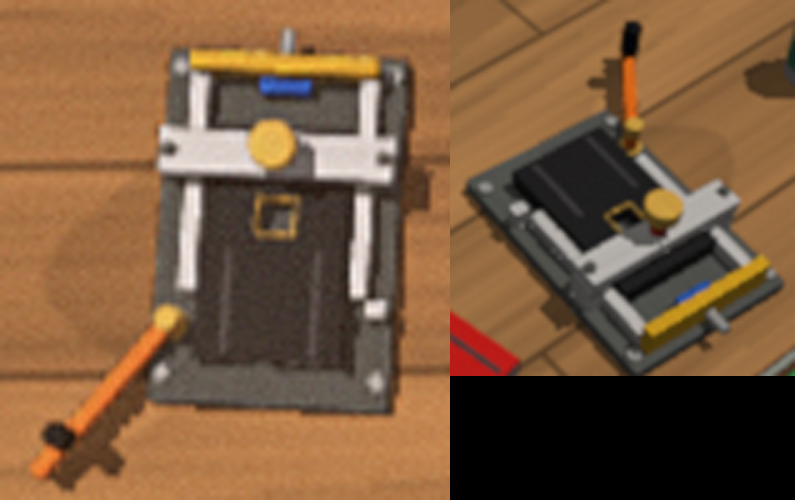

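The dark grey plate with the brass-framed slot sits between the guides under the bridge, with its rear edge near (275,213) in the top view. The gate handle is at about (233.5,227). Next I work out the dock frame.

Run:
```python
from h import *
from scipy.spatial.transform import Rotation as Ro
t=pickle.load(open('top.pkl','rb'));s=pickle.load(open('scene.pkl','rb'))
P=lambda x,y,z:onz(t,222+x/5-.4,140+y/5-.4,z)
obs=[(P(172,48,.015),100,82),(P(410,62,.015),100,-82),(P(150,402,.015),-145,82),(P(390,411,.015),-145,-82),(onz(t,275.84,168.3,.095),20,0),(P(170,318,.045),-92,68)]
A=np.array([o[0][:2] for o in obs]);B=np.array([o[1:] for o in obs])/1e3
a=A-A.mean(0);b=B-B.mean(0)
th=np.arctan2((b[:,0]*a[:,1]-b[:,1]*a[:,0]).sum(),(a*b).sum())
R=np.array([[np.cos(th),-np.sin(th)],[np.sin(th),np.cos(th)]]);o=A.mean(0)-R@B.mean(0)
print('yaw',th,'origin',o,'res mm',((A-o-B@R.T)*1e3).round(1).tolist())
D=lambda p:(R.T@(p[:2]-o)*1e3).round(1)
h=P(58,435,.072);print('handle',h,D(h), 'rear',D(P(190,365,.035)),D(P(350,370,.035)),'slot centre',D(P(277,217,.035)))
d=D(h)-[-92,68];print(np.hypot(*d),np.degrees(np.arctan2(d[0],-d[1])), 'gate', np.arctan2(-d[0],-d[1]))
for X in [(20,0,.095)]:
  w=np.r_[o+R@(np.array(X[:2])/1e3),X[2]];print('scene proj knob',proj(s,w))
```

```text
yaw -0.0631170388644238 origin [0.67828004 0.13576116] res mm [[0.1, 0.0], [-2.3, -0.2], [-0.2, -1.0], [1.4, 0.6], [0.3, 1.5], [0.7, -0.9]]
handle [0.51182826 0.27808682 0.072     ] [-175.1  131.5] rear [-121.   53.] [-119.3  -54.2] slot centre [-18.    0.7]
104.58422443179468 -127.38487739735508 gate 2.223285527833151
scene proj knob [384.86762513 195.28794508]
```

```bash
cat >> h.py <<'E'
th=-.0631;o=np.array([.6783,.1358]);Rd=np.array([[np.cos(th),-np.sin(th)],[np.sin(th),np.cos(th)]])
from scipy.spatial.transform import Rotation as Ro
def rows(pos,rpy,targets):
    "targets: dock x,y mm, z mm bench, push direction deg in dock axes (tool -x)"
    T=Ro.from_euler('xyz',rpy)
    for x,y,z,a in targets:
        w=np.r_[o+Rd@np.array([x,y])/1e3,z/1e3]; s=T.inv().apply(w-pos)*100
        dy=np.degrees((np.radians(a)+th+np.pi-rpy[2]+np.pi)%(2*np.pi)-np.pi)
        print([round(v,2) for v in s],round(-dy,1))
def dock(p): return (Rd.T@(np.array(p[:2])-o)*1e3).round(1)
E
python3 - <<'E'
from h import *;from workcell import bot
b=bot.get_obs();rows(b['ee_pos'],b['tcp_rot'],[(-150,0,200,0),(-150,0,70,0),(-150,0,23,0)])
E
```

```text
[np.float64(-45.52), np.float64(-36.94), np.float64(0.68)] -14.9
[np.float64(-45.52), np.float64(-36.93), np.float64(13.68)] -14.9
[np.float64(-45.52), np.float64(-36.92), np.float64(18.38)] -14.9
```

Call:
move_arm:
  plan:
    - [-45.5, -36.9, 0.7, -15]
    - [-45.5, -36.9, 0.7, -15]
    - [-45.5, -36.9, 0.7, -15]
    - [-45.5, -36.9, 0.7, -15]
    - [-45.5, -36.9, 0.7, -15]
    - [-45.5, -36.9, 0.7, -15]
    - [-45.5, -36.9, 0.7, -15]
    - [-45.5, -36.9, 0.7, -15]
    - [-45.5, -36.9, 0.7, -15]
    - [-45.5, -36.9, 0.7, -15]
    - [-45.5, -36.9, 0.7, -15]
    - [-45.5, -36.9, 0.7, -15]
  gripper: 1

```text
clock: 1.6
ee_pos: [0.5282, 0.1464, 0.1999]
tcp_rot: [3.142, -0.0, 3.081]
ft_force: [-0.3, -0.3, 0.6]
finger_gap: -0.0001
finger_force: 0.0
```

Call:
move_arm:
  plan:
    - [0, 0, 0, 0]
    - [0, 0, 0, 0]

```text
clock: 1.85
ee_pos: [0.5283, 0.1466, 0.2002]
tcp_rot: [3.142, 0.0, 3.082]
ft_force: [-0.4, 0.4, -0.2]
finger_gap: -0.0
finger_force: 0.0
```

Call:
move_arm:
  plan:
    - [0, 0, 6, 0]
    - [0, 0, 12, 0]
    - [0, 0, 15, 0]
    - [0, 0, 17.5, 0]
    - [0, 0, 17.7, 0]
    - [0, 0, 17.7, 0]

```text
clock: 2.6
ee_pos: [0.5289, 0.1462, 0.0241]
tcp_rot: [3.141, 0.001, 3.081]
ft_force: [-0.1, 0.2, 0.4]
finger_gap: -0.0
finger_force: 0.0
```

Run:
```python
from h import *;from workcell import bot
b=bot.get_obs();print(b['ee_pos'],dock(b['ee_pos']),b['ft_force'])
c=bot.camera('wrist');s=bot.camera('scene')['image'][130:250,318:428]
w=cv2.resize(c['image'],(480,300));s=cv2.resize(s,(300,300))
cv2.imwrite('pics/w1.png',np.hstack([w,s])[:,:,::-1])
```

```text
[0.52893637 0.14619049 0.02412741] [-149.7    1. ] [-0.1343418   0.18177336  0.42467812]
```

View pics/w1.png

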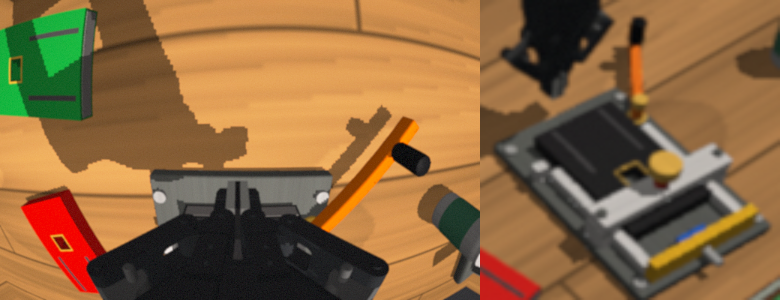

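The wrist and scene views show the shut fingers behind the plate, over the bed at about (238,185), clear of the gate. Now I push gently.

Call:
move_arm:
  plan:
    - [-1, 0, 0, 0]
    - [-1.5, 0, 0, 0]
    - [-2, 0, 0, 0]
    - [-2.5, 0, 0, 0]
    - [-3, 0, 0, 0]
    - [-3.4, 0, 0, 0]
    - [-3.8, 0, 0, 0]
    - [-4.2, 0, 0, 0]
    - [-4.5, 0, 0, 0]
    - [-4.5, 0, 0, 0]

```text
clock: 3.95
ee_pos: [0.5736, 0.1431, 0.0231]
tcp_rot: [-3.142, -0.0, 3.081]
ft_force: [0.3, -0.4, 0.5]
finger_gap: 0.0001
finger_force: 0.0
```

Call:
move_arm:
  plan:
    - [-0.3, 0, 0, 0]
    - [-0.5, 0, 0, 0]
    - [-0.8, 0, 0, 0]
    - [-0.8, 0, 0, 0]

```text
clock: 4.45
ee_pos: [0.5817, 0.1426, 0.0231]
tcp_rot: [-3.142, -0.0, 3.081]
ft_force: [-0.2, 0.1, -0.2]
finger_gap: -0.0001
finger_force: 0.0
```

Run:
```python
from h import *;from workcell import bot
b=bot.get_obs();print(dock(b['ee_pos']),b['ft_force'])
t=bot.camera('top')['image'][140:240,222:312];s=bot.camera('scene')['image'][130:250,318:428]
cv2.imwrite('pics/p1.png',np.hstack([cv2.resize(t,(360,400),interpolation=2),cv2.resize(s,(400,400),interpolation=2)])[:,:,::-1])
```

```text
[-96.9   0.7] [-0.22612488  0.10103982 -0.23190584]
```

View pics/p1.png

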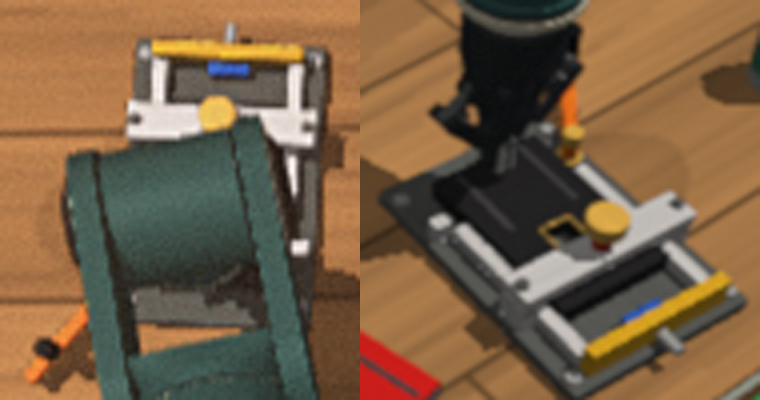

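Run:
```python
from h import *;from workcell import bot
s=pickle.load(open('scene.pkl','rb'));b=bot.get_obs()
W=lambda x,y,z:np.r_[o+Rd@np.array([x,y])/1e3,z/1e3]
print(proj(s,b['ee_pos']))
for n,p in dict(rl=(-120,50,35),rr=(-120,-50,35),slot=(-18,0,35),rl80=(-107,50,35),baseRL=(-145,82,15),baseRR=(-145,-82,15),stopL=(80,50,45)).items(): q=proj(s,W(*p));print(n,q,'w1 crop',(q-[318,130])*[300/110,2.5],'p1 crop',(q-[318,130])*[400/110,400/120])
print('slot from scene',dock(onz(s,373.6,199.6,.035)))
i=s['image'][130:250,318:428];j=bot.camera('scene')['image'][130:250,318:428]
cv2.imwrite('pics/p2.png',np.hstack([cv2.resize(k,(400,436),interpolation=2) for k in(i,j)])[:,:,::-1])
```

```text
[354.65574823 184.44389583]
rl [363.64840359 169.51909246] w1 crop [124.49564615  98.79773115] p1 crop [165.99419486 131.7303082 ]
rr [335.63372623 184.26454239] w1 crop [ 48.09198064 135.66135598] p1 crop [ 64.12264085 180.88180797]
slot [372.60841752 200.08343653] w1 crop [148.93204778 175.20859132] p1 crop [198.57606371 233.6114551 ]
rl80 [366.46307988 172.26830001] w1 crop [132.17203604 105.67075002] p1 crop [176.22938138 140.89433336]
baseRL [366.20050392 164.57021249] w1 crop [131.45591978  86.42553123] p1 crop [175.27455971 115.23404165]
baseRR [321.17011269 188.08368991] w1 crop [  8.64576188 145.20922477] p1 crop [ 11.52768251 193.61229969]
stopL [412.04740113 213.81385656] w1 crop [256.49291217 209.53464139] p1 crop [341.99054956 279.37952185]
slot from scene [-17.8   3.3]
```

View pics/p2.png

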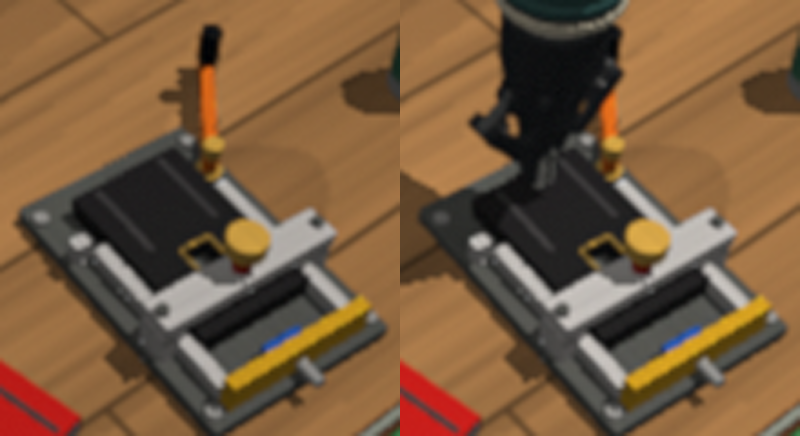

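The plate has not moved: the slot is still at scene (373.6,199.6), and the fingertips show at about (358,181), seemingly over the plate. I'll feel downwards gently to find out their true height.

Call:
move_arm:
  plan:
    - [0, 0, 0.1, 0]
    - [0, 0, 0.2, 0]
    - [0, 0, 0.3, 0]
    - [0, 0, 0.3, 0]

```text
clock: 5.1
ee_pos: [0.5814, 0.1426, 0.02]
tcp_rot: [-3.142, -0.0, 3.081]
ft_force: [-0.4, 0.5, 0.0]
finger_gap: -0.0001
finger_force: 0.0
```

Run:
```python
from h import *;from workcell import bot
b=bot.get_obs();print(b['ee_pos'],b['ft_force'])
c=bot.camera('wrist');print(c['vertical_fov'],c['cx'],c['cy'],c['mount'])
j=bot.camera('scene')['image'];pickle.dump((c,b),open('w2.pkl','wb'))
w=c['image'][180:400,200:440]
k=j[150:215,325:395]
cv2.imwrite('pics/w2.png',np.hstack([cv2.resize(w,(400,367),interpolation=2),cv2.resize(k,(395,367),interpolation=2)])[:,:,::-1])
```

```text
[0.58141822 0.14263361 0.02000725] [-0.40118791  0.51991715  0.04810762]
65.70646984690485 316.4279312049445 196.02190686406058 [[-8.47937226e-04 -9.49923952e-01 -3.12480027e-01  8.08747367e-02]
 [ 9.99999635e-01 -8.39236838e-04 -1.62332753e-04  7.07919592e-04]
 [-1.08040980e-04 -3.12480050e-01  9.49924316e-01 -1.66140006e-01]
 [ 0.00000000e+00  0.00000000e+00  0.00000000e+00  1.00000000e+00]]
```

View pics/w2.png

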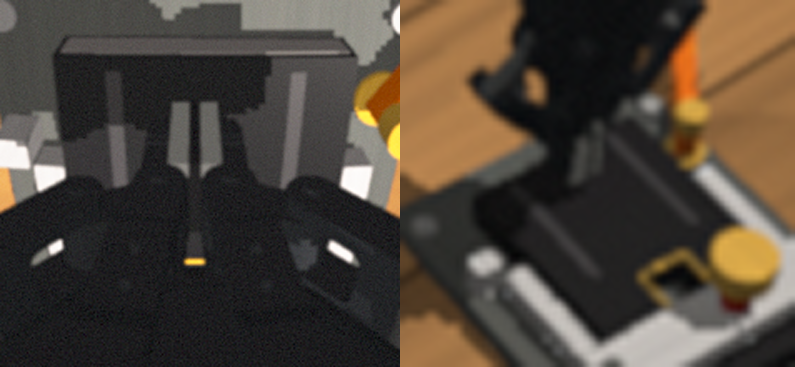

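The wrist view shows the lighter rear face at crop (205,47), behind the fingertips at (195,105). The tips are therefore over the plate, and really end about 24 mm short of the reported TCP. I back off, go lower and feel for the bed.

Call:
move_arm:
  plan:
    - [2, 0, 0, 0]
    - [5.3, 0, 0, 0]
    - [5.3, 0, 0, 0]
    - [5.3, 0, 0.6, 0]
    - [5.3, 0, 1.2, 0]
    - [5.3, 0, 1.5, 0]
    - [5.3, 0, 1.7, 0]
    - [5.3, 0, 1.7, 0]

```text
clock: 6.2
ee_pos: [0.5286, 0.1458, 0.0029]
tcp_rot: [-3.142, -0.0, 3.081]
ft_force: [-0.3, -0.5, 0.7]
finger_gap: -0.0004
finger_force: 0.0
```

Call:
move_arm:
  plan:
    - [0, 0, 0.1, 0]
    - [0, 0, 0.2, 0]
    - [0, 0, 0.3, 0]
    - [0, 0, 0.3, 0]

```text
clock: 6.7
ee_pos: [0.5286, 0.1459, 0.0]
tcp_rot: [-3.142, -0.0, 3.081]
ft_force: [0.1, 0.2, 0.4]
finger_gap: -0.0
finger_force: 0.0
```

Call:
move_arm:
  plan:
    - [-1, 0, 0, 0]
    - [-1.5, 0, 0, 0]
    - [-2, 0, 0, 0]
    - [-2.5, 0, 0, 0]
    - [-3, 0, 0, 0]
    - [-3.4, 0, 0, 0]
    - [-3.8, 0, 0, 0]
    - [-4.2, 0, 0, 0]
    - [-4.5, 0, 0, 0]
    - [-4.5, 0, 0, 0]

```text
clock: 7.95
ee_pos: [0.5739, 0.1431, 0.0002]
tcp_rot: [3.142, 0.001, 3.081]
ft_force: [-0.4, -0.4, -0.8]
finger_gap: 0.0004
finger_force: 0.3
```

Call:
move_arm:
  plan:
    - [-0.2, 0, 0, 0]
    - [-0.4, 0, 0, 0]
    - [-0.6, 0, 0, 0]
    - [-0.8, 0, 0, 0]
    - [-0.8, 0, 0, 0]

```text
clock: 8.57
ee_pos: [0.581, 0.1428, 0.0002]
tcp_rot: [3.141, -0.001, 3.081]
ft_force: [-7.6, 1.9, 3.3]
finger_gap: -0.0002
finger_force: 4.0
```

Call:
move_arm:
  plan:
    - [-0.2, 0, 0, 0]
    - [-0.3, 0, 0, 0]
    - [-0.4, 0, 0, 0]

```text
clock: 8.95
ee_pos: [0.5847, 0.1426, 0.0002]
tcp_rot: [3.142, -0.002, 3.081]
ft_force: [-11.2, 0.2, 4.0]
finger_gap: 0.0
finger_force: 5.8
```

Call:
move_arm:
  plan:
    - [-0.1, 0, 0, 0]
    - [-0.2, 0, 0, 0]

```text
clock: 9.2
ee_pos: [0.5865, 0.1425, 0.0002]
tcp_rot: [3.141, -0.002, 3.081]
ft_force: [-18.5, 2.5, 7.6]
finger_gap: 0.0001
finger_force: 9.6
```

Call:
move_arm:
  plan:
    - [-0.1, 0, 0, 0]
    - [-0.1, 0, 0, 0]

```text
clock: 9.45
ee_pos: [0.5865, 0.1426, -0.0001]
tcp_rot: [-3.142, -0.005, 3.081]
ft_force: [-21.4, 1.8, 9.0]
finger_gap: 0.0002
finger_force: 10.7
```

Run:
```python
from h import *;from workcell import bot
b=bot.get_obs();print(b['ee_pos'],dock(b['ee_pos']),b['ft_force'])
j=bot.camera('scene')['image']
cv2.imwrite('pics/p3.png',cv2.resize(j[140:240,325:425],(580,580),interpolation=2)[:,:,::-1])
```

```text
[ 5.86468586e-01  1.42554848e-01 -1.19932047e-04] [-92.1   1. ] [-21.38492936   1.79323378   9.02351345]
```

View pics/p3.png

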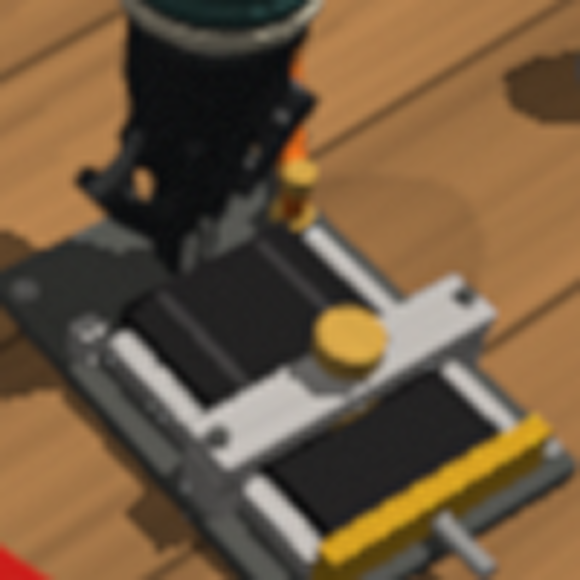

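The plate is against the yellow stop at (440,480), the blue pad is hidden, and the knob at (350,340) is already dropping. I hold the pressure about 3.5 s.

Call:
move_arm:
  plan:
    - [0, 0, 0, 0]
    - [0, 0, 0, 0]
    - [0, 0, 0, 0]
    - [0, 0, 0, 0]
    - [0, 0, 0, 0]
    - [0, 0, 0, 0]
    - [0, 0, 0, 0]
    - [0, 0, 0, 0]
    - [0, 0, 0, 0]
    - [0, 0, 0, 0]
    - [0, 0, 0, 0]
    - [0, 0, 0, 0]

```text
clock: 11.0
ee_pos: [0.5864, 0.1425, -0.0002]
tcp_rot: [-3.141, -0.005, 3.081]
ft_force: [-21.1, 2.1, 8.2]
finger_gap: 0.0
finger_force: 10.6
```

Call:
move_arm:
  plan:
    - [0, 0, 0, 0]
    - [0, 0, 0, 0]
    - [0, 0, 0, 0]
    - [0, 0, 0, 0]
    - [0, 0, 0, 0]
    - [0, 0, 0, 0]
    - [0, 0, 0, 0]
    - [0, 0, 0, 0]
    - [0, 0, 0, 0]
    - [0, 0, 0, 0]
    - [0, 0, 0, 0]
    - [0, 0, 0, 0]

```text
clock: 12.5
ee_pos: [0.5865, 0.1425, -0.0002]
tcp_rot: [-3.141, -0.005, 3.081]
ft_force: [-20.9, 1.8, 7.8]
finger_gap: 0.0001
finger_force: 10.6
```

Call:
move_arm:
  plan:
    - [0, 0, 0, 0]
    - [0, 0, 0, 0]
    - [0, 0, 0, 0]
    - [0, 0, 0, 0]
    - [0, 0, 0, 0]
    - [0, 0, 0, 0]

```text
clock: 13.25
ee_pos: [0.5865, 0.1425, -0.0002]
tcp_rot: [-3.141, -0.005, 3.081]
ft_force: [-20.7, 2.1, 8.0]
finger_gap: 0.0001
finger_force: 10.6
```

```bash
cat > knob.py <<'E'
from h import *;from workcell import bot
b=bot.get_obs();print(b['clock'],b['ee_pos'],dock(b['ee_pos']),b['ft_force'])
s=bot.camera('scene');h=cv2.cvtColor(s['image'],cv2.COLOR_RGB2HSV)
def kn(im):
    h=cv2.cvtColor(im,cv2.COLOR_RGB2HSV);m=cv2.inRange(h,(16,80,100),(28,220,255));m[:185]=0;m[208:]=0;m[:,:374]=0;m[:,396:]=0
    n,l,st,ce=cv2.connectedComponentsWithStats(m);i=1+np.argmax(st[1:,4]);return st[i],ce[i]
print(kn(pickle.load(open('scene.pkl','rb'))['image']),kn(s['image']))
for z in(.095,.085,.076):print(z,proj(s,np.r_[o+Rd@[.02,0],z]))
E
python3 knob.py
```

```text
13.25 [ 5.86460395e-01  1.42543879e-01 -1.63774682e-04] [-92.1   0.9] [-20.7403695    2.13296122   7.95172138]
(array([379, 190,  13,  11, 106], dtype=int32), array([385.46226415, 194.98113208])) (array([379, 194,  12,  11, 105], dtype=int32), array([384.56190476, 199.44761905]))
0.095 [384.88438457 195.28542162]
0.085 [384.33292517 197.73750953]
0.076 [383.84441702 199.909682  ]
```

The knob's centre dropped from row 195.0 to 199.4, and 199.9 is expected when fully down, so the pin is down. Now I let go.

Call:
move_arm:
  plan:
    - [0.5, 0, 0, 0]
    - [2, 0, 0, 0]
    - [5, 0, 0, 0]
    - [6, 0, -2, 0]
    - [6, 0, -8, 0]
    - [6, 0, -13, 0]
    - [6, 0, -13, 0]

```text
clock: 14.18
ee_pos: [0.5299, 0.1463, 0.1349]
tcp_rot: [3.14, 0.007, 3.081]
ft_force: [-0.3, -0.9, -0.9]
finger_gap: 0.0001
finger_force: 0.0
```

```bash
python3 knob.py
python3 - <<'E'
from h import *;from workcell import bot
b=bot.get_obs();rows(b['ee_pos'],b['tcp_rot'],[(-150,170,130,-127),(-153,161,23,-127)])
E
```

```text
14.175 [0.52994533 0.1462947  0.13488337] [-148.7    1.1] [-0.34636547 -0.86025983 -0.85007567]
(array([379, 190,  13,  11, 106], dtype=int32), array([385.46226415, 194.98113208])) (array([379, 194,  12,  11, 104], dtype=int32), array([384.58653846, 199.40384615]))
0.095 [384.88438457 195.28542162]
0.085 [384.33292517 197.73750953]
0.076 [383.84441702 199.909682  ]
[np.float64(0.0), np.float64(16.92), np.float64(0.23)] 127.1
[np.float64(0.35), np.float64(16.01), np.float64(10.92)] 127.1
```

Call:
move_arm:
  plan:
    - [0, 4, 0, 10]
    - [0, 8, 0, 20]
    - [0, 12, 0, 31]
    - [0, 16.9, 0, 42]
    - [0, 16.9, 0, 53]
    - [0, 16.9, 0, 64]
    - [0, 16.9, 0, 75]
    - [0, 16.9, 0, 86]
    - [0, 16.9, 0, 97]
    - [0, 16.9, 0, 108]
    - [0, 16.9, 0, 118]
    - [0, 16.9, 0, 127]

```text
clock: 15.72
ee_pos: [0.5382, 0.3142, 0.1285]
tcp_rot: [-3.141, 0.002, 0.858]
ft_force: [0.2, -0.1, -0.6]
finger_gap: 0.0004
finger_force: 0.0
```

Call:
move_arm:
  plan:
    - [0, 0, 0, 1]
    - [0, 0, 0, 1]

```text
clock: 15.98
ee_pos: [0.5386, 0.3144, 0.1294]
tcp_rot: [-3.141, 0.001, 0.85]
ft_force: [-0.4, -0.6, -0.4]
finger_gap: -0.0
finger_force: 0.0
```

Run:
```python
from h import *;from workcell import bot
b=bot.get_obs();print(b['tcp_rot'],dock(b['ee_pos']));rows(b['ee_pos'],b['tcp_rot'],[(-153,161,130,-127),(-153,161,23,-127)])
```

```text
[-3.14134145e+00  7.44784336e-04  8.50220201e-01] [-150.7  169.4]
[np.float64(-0.81), np.float64(0.34), np.float64(-0.06)] -0.7
[np.float64(-0.8), np.float64(0.34), np.float64(10.64)] -0.7
```

Call:
move_arm:
  plan:
    - [-0.8, 0.3, 4, 0]
    - [-0.8, 0.3, 8, 0]
    - [-0.8, 0.3, 10.6, 0]
    - [-0.8, 0.3, 10.6, 0]

```text
clock: 16.48
ee_pos: [0.5346, 0.306, 0.022]
tcp_rot: [-3.14, 0.003, 0.849]
ft_force: [0.2, 0.1, 0.1]
finger_gap: 0.0002
finger_force: 0.0
```

```bash
cat > arc.py <<'E'
import sys
from h import *;from workcell import bot
b=bot.get_obs();print(b['clock'],dock(b['ee_pos']),b['ft_force'])
T=[]
for g in np.linspace(*map(float,sys.argv[1:3]),int(sys.argv[3])):
    p=np.array([-92,68])+105*np.array([-np.sin(g),-np.cos(g)])-20*np.array([np.cos(g),-np.sin(g)])
    T.append((*p,23,-np.degrees(g)))
rows(b['ee_pos'],b['tcp_rot'],T)
E
python3 arc.py 2.2 1.2 12
```

```text
16.475 [-154.1  160.8] [0.23870446 0.13650344 0.07233262]
[np.float64(-1.84), np.float64(0.03), np.float64(-0.1)] -1.7
[np.float64(-2.81), np.float64(-0.08), np.float64(-0.09)] -6.9
[np.float64(-3.78), np.float64(-0.1), np.float64(-0.09)] -12.1
[np.float64(-4.75), np.float64(-0.03), np.float64(-0.09)] -17.3
[np.float64(-5.71), np.float64(0.12), np.float64(-0.08)] -22.5
[np.float64(-6.65), np.float64(0.36), np.float64(-0.08)] -27.7
[np.float64(-7.57), np.float64(0.69), np.float64(-0.08)] -32.9
[np.float64(-8.45), np.float64(1.1), np.float64(-0.07)] -38.1
[np.float64(-9.29), np.float64(1.58), np.float64(-0.07)] -43.4
[np.float64(-10.08), np.float64(2.14), np.float64(-0.07)] -48.6
[np.float64(-10.82), np.float64(2.77), np.float64(-0.07)] -53.8
[np.float64(-11.5), np.float64(3.46), np.float64(-0.07)] -59.0
```

Call:
move_arm:
  plan:
    - [-1.8, 0, 0, -2]
    - [-2.8, -0.1, 0, -7]
    - [-3.8, -0.1, 0, -12]
    - [-4.8, 0, 0, -17]
    - [-5.7, 0.1, 0, -22.5]
    - [-6.6, 0.4, 0, -28]
    - [-7.6, 0.7, 0, -33]
    - [-8.5, 1.1, 0, -38]
    - [-9.3, 1.6, 0, -43]
    - [-10.1, 2.1, 0, -49]
    - [-10.8, 2.8, 0, -54]
    - [-11.5, 3.5, 0, -59]

```text
clock: 17.98
ee_pos: [0.4866, 0.1974, 0.0259]
tcp_rot: [3.139, -0.0, 1.881]
ft_force: [0.1, 1.9, -0.1]
finger_gap: -0.0003
finger_force: 0.7
```

```bash
python3 arc.py 1.1 0.05 12
python3 - <<'E'
from h import *;from workcell import bot
t=bot.camera('top')['image'];s=bot.camera('scene')['image'][130:250,318:428]
cv2.imwrite('pics/g1.png',np.hstack([cv2.resize(t[140:260,215:315],(380,456),interpolation=2),cv2.resize(s,(410,456),interpolation=2)])[:,:,::-1])
E
```

```text
17.975 [-195.2   49.4] [ 0.11838476  1.90304976 -0.07814825]
[np.float64(-1.06), np.float64(-0.35), np.float64(0.29)] -5.6
[np.float64(-2.08), np.float64(-0.4), np.float64(0.29)] -11.0
[np.float64(-3.1), np.float64(-0.34), np.float64(0.29)] -16.5
[np.float64(-4.11), np.float64(-0.19), np.float64(0.29)] -22.0
[np.float64(-5.1), np.float64(0.05), np.float64(0.29)] -27.5
[np.float64(-6.06), np.float64(0.39), np.float64(0.29)] -32.9
[np.float64(-6.98), np.float64(0.82), np.float64(0.29)] -38.4
[np.float64(-7.86), np.float64(1.33), np.float64(0.29)] -43.9
[np.float64(-8.69), np.float64(1.93), np.float64(0.3)] -49.3
[np.float64(-9.46), np.float64(2.6), np.float64(0.3)] -54.8
[np.float64(-10.16), np.float64(3.35), np.float64(0.3)] -60.3
[np.float64(-10.78), np.float64(4.15), np.float64(0.3)] -65.7
```

View pics/g1.png

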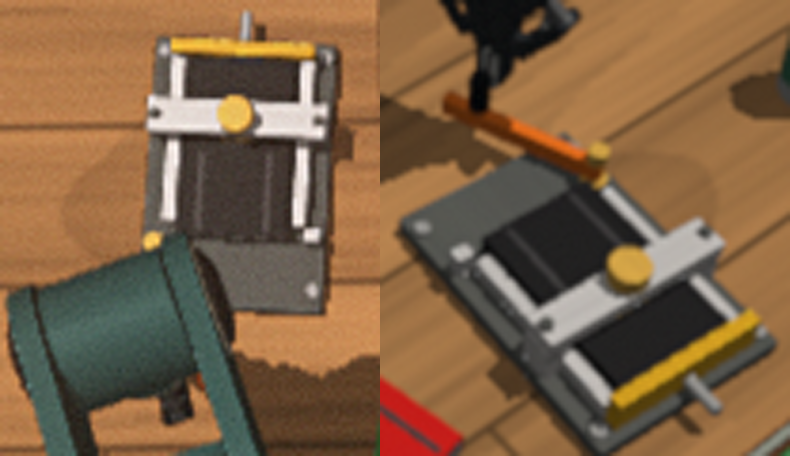

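The gate at crop (525,135) is swinging with the fingers behind its post at (480,95). The plate is home and the knob sits on the bridge. I carry on along the arc.

Call:
move_arm:
  plan:
    - [-1.1, -0.3, 0.1, -5.5]
    - [-2.1, -0.4, 0.2, -11]
    - [-3.1, -0.3, 0.2, -16.5]
    - [-4.1, -0.2, 0.2, -22]
    - [-5.1, 0, 0.2, -27.5]
    - [-6.1, 0.4, 0.2, -33]
    - [-7, 0.8, 0.2, -38.5]
    - [-7.9, 1.3, 0.2, -44]
    - [-8.7, 1.9, 0.2, -49.5]
    - [-9.5, 2.6, 0.2, -55]
    - [-10.2, 3.3, 0.2, -60]
    - [-10.8, 4.1, 0.2, -66]

```text
clock: 19.58
ee_pos: [0.558, 0.1067, 0.0231]
tcp_rot: [3.141, 0.001, 3.03]
ft_force: [-1.4, 0.2, 0.1]
finger_gap: -0.0003
finger_force: 0.7
```

```bash
python3 arc.py 0.03 -0.06 4
```

```text
19.575 [-118.2  -36.6] [-1.35384473  0.20116798  0.1116107 ]
[np.float64(-0.31), np.float64(0.04), np.float64(0.01)] -1.1
[np.float64(-0.63), np.float64(-0.01), np.float64(0.01)] -2.8
[np.float64(-0.94), np.float64(-0.05), np.float64(0.01)] -4.5
[np.float64(-1.26), np.float64(-0.08), np.float64(0.01)] -6.2
```

Call:
move_arm:
  plan:
    - [-0.2, 0, 0, -1]
    - [-0.4, 0, 0, -2]
    - [-0.5, 0, 0, -3]
    - [-0.5, 0, 0, -3]

```text
clock: 20.08
ee_pos: [0.5624, 0.1061, 0.0222]
tcp_rot: [3.141, 0.0, 3.08]
ft_force: [-0.7, 0.8, -0.2]
finger_gap: -0.0002
finger_force: 0.0
```

Call:
move_arm:
  plan:
    - [-0.1, 0, 0, 0]
    - [-0.2, 0, 0, 0]
    - [-0.2, 0, 0, 0]

```text
clock: 20.45
ee_pos: [0.5633, 0.106, 0.022]
tcp_rot: [-3.142, -0.003, 3.08]
ft_force: [-12.4, -0.2, 6.0]
finger_gap: 0.0003
finger_force: 6.1
```

The force rose to 12 N, so the gate is against its keeper. I back off, lift away and check.

Call:
move_arm:
  plan:
    - [1, 0, 0, 0]
    - [4, 0, 0, 0]
    - [6, 0, -4, 0]
    - [8, 0, -10, 0]
    - [14, 0, -14, 0]
    - [20, 0, -14, 0]
    - [22, 0, -14, 0]
    - [22, 0, -14, 0]

```text
clock: 21.45
ee_pos: [0.3438, 0.1195, 0.1626]
tcp_rot: [3.141, 0.003, 3.081]
ft_force: [-0.2, 0.4, 0.7]
finger_gap: 0.0001
finger_force: 0.0
```

```bash
python3 knob.py
python3 - <<'E'
from h import *;from workcell import bot
c=bot.camera('top');t=c['image'];s=bot.camera('scene')['image'][130:250,318:428]
cv2.imwrite('pics/g2.png',np.hstack([cv2.resize(t[140:240,222:312],(378,420),interpolation=2),cv2.resize(s,(385,420),interpolation=2)])[:,:,::-1])
h=cv2.cvtColor(t,cv2.COLOR_RGB2HSV);m=cv2.inRange(h,(6,180,120),(18,255,255));m[:185]=0;m[235:]=0;m[:,:240]=0;m[:,310:]=0
p=np.argwhere(m)[:,::-1]
D=np.array([dock(onz(c,u,v,.036)) for u,v in p]);print(len(D),D.min(0),D.max(0),np.polyfit(D[:,1],D[:,0],1))
E
```

```text
21.45 [0.34382293 0.11949058 0.16261388] [-332.8  -37.4] [-0.22513286  0.36994522  0.74466657]
(array([379, 190,  13,  11, 106], dtype=int32), array([385.46226415, 194.98113208])) (array([379, 195,  12,  10, 103], dtype=int32), array([384.60194175, 199.45631068]))
0.095 [384.88438457 195.28542162]
0.085 [384.33292517 197.73750953]
0.076 [383.84441702 199.909682  ]
117 [-99.1 -64.4] [-85.4  60.3] [-4.6135715e-03 -9.2275270e+01]
```

View pics/g2.png

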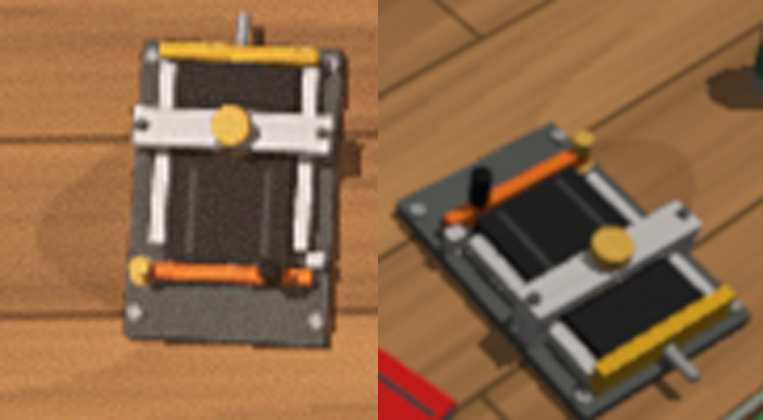

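The gate runs straight across behind the plate, from (140,270) to (310,277), at dock x -92 and 0.3° from shut. The plate is home and the pin is down.

```bash
python3 -c "
from workcell import bot
print(bot.finish_job())"
```

```text
the job is handed in; nothing more can be done
None
```

The plate is home against the stop with the locking pin fully down, the gate is shut behind it, nothing else was touched, and the job was handed in at about 21.5 s.

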